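# Turn over a plate carrier with a lifter

### The arm

A 7-joint arm with a two-finger parallel gripper is mounted at the origin on the work surface. World frame = base frame: x ahead of the robot, y to its left, z up, the work surface at z = 0. Lengths are in m, angles in degrees, forces in N, time in s.
With the tool pointing down it reaches from about 0.35 to 0.775 m from the base axis. Payload 3.1 kg.
Tool frame: the origin (TCP) lies on the centre line of the jaws, within the pads' length; the fingertips stand 17 mm ahead of it and the grasp point (between the pads) lies 2 mm behind it (robot.tip_reach is the distance from the TCP to the fingertips, in m); z points along the fingers, y is the line along which they close (so a half turn about z gives the same grasp; the last joint's range is limited). The gripper opens to 85 mm and grips with 20 to 120 N. Pads are 22 mm wide; open, the fingers measure 114 mm over their backs; the gripper's body (76 mm by 85 mm) begins 54 mm behind the grasp point. The pads swing forward as they close: fully open they stand 13 mm farther back than shut.
Start: joints at [-2.389, 17.813, 0.802, 86.603, -0.252, 75.585, -1.558], TCP at [0.55, 0, 0.248] pointing down, gripper open.
Joint ranges: [-154.91, 154.91], [-16.99, 109.72], [-72.82, 74.43], [7.12, 147.25], [-82.49, 262.49], [11.32, 116.49], [-174.64, 174.64]. Speed limits (degrees/s): [159.86, 159.86, 180, 180, 180, 180, 180].

### API

Orientations are given as [roll, pitch, yaw] about the fixed x, y, z axes, in that order (R = Rz(yaw) Ry(pitch) Rx(roll)).
In Python, from station import robot, fingers, vision, workorder, recognise gives the robot as it stands. Calls block until the motion is done:
- robot.move_to(position, orientation): joint-space move of the TCP to a pose.
- robot.line_to(position, orientation=None, velocity=0.15, f_stop=None): straight line of the TCP; orientation=None keeps the orientation; velocity is the mean speed in m/s. With f_stop (N) it stops when the force on the tool has changed by that much, and returns True; else False.
- robot.move_j(angles): joint-space move.
- fingers.gripper_to(opening, force=None): opening from 0.0 (shut) to 1.0 (fully open); force is the grip in N (None keeps the last); returns when the fingers have stopped.
- robot.pause(seconds).
- robot.inverse_kinematics(position, orientation): joint angles nearest the present ones, or None.
- vision.grab_frame(name): name is "scene" or "side" or "wrist"; returns the picture (420x560x3 uint8, red, green, blue); there is no depth.
- vision.calibration(name): a dict with "mtx" (3x3 intrinsics, pixels), "extrinsics" (4x4, takes a point from world to camera coordinates); the wrist camera has in their place "T_tool_cam" (4x4, takes a point from camera to tool coordinates, whose origin is the TCP and whose axes are the flange's). Camera axes: x right, y up, looking along -z (the intrinsics and any distortion apply to the point x, -y, -z); pixel columns grow to the right and rows downward; lengths in m; the calibration is good to about 2 mm. A picture is of the moment at which its call begins: read the wrist's pose just before it. calibration takes no time and is no camera call.
A pose or a line that the arm cannot do raises robot.PlanningError and nothing moves.
- workorder.close_job(): hands the job in; it is judged then, once.
Trained networks look in the newest picture that a camera, given by its name, has taken for a name from the list of things; names that differ only in an ending like _2 or _b are one class to them, and where a whole thing is asked for, a point or a joint stands for the part that bears it (a point fixed in the world has none). Each returns a list of dicts, best first, with "p" (0 to 1); they miss things now and then, are a little off and sometimes report something else, mostly with a low value. They report only what shows in the picture. A call takes as long as a camera call. They do not tell look-alikes from the thing itself.
- recognise(label, camera): "rect" ([centre column, centre row, width, height] in pixels, round what is visible of it).
Readings, each from a call of its own:
- robot.current_time_s(): time.
- robot.current_joint_positions(): joint angles.
- robot.current_dq(): joint speeds.
- robot.current_joint_torque(): joint torques, N m.
- robot.current_tool_pos(): TCP position.
- robot.current_eef_rot(): TCP orientation.
- robot.current_contact_force(): force on the tool from outside, world axes, zero at the start.
- robot.current_torque(): the same for the moment, N m.
- robot.current_finger_gap(): opening from 0.0 (shut) to 1.0 (fully open).
- robot.current_gripper_force(): force on a finger pad.
Only numpy, scipy, OpenCV 4.12 (cv2) and the standard library are available. Lean on these libraries where they do the work, as an engineer would, in place of code of your own. Each camera call takes 0.05 s, during which the arm holds its last target. There are 200 camera calls.

### The job

Take the lifter by its handle, slide its blade along the bed into the slot under the robot-side edge of the black plate carrier, and push the carrier gently but firmly (about 5 to 15 N) up against the step. Then raise that edge with the lifter, pivoting the carrier on its far edge, and tip it over so that it lies flat, turned over, on the padded deck behind the step; press only lightly (under 20 N) on bed, step and carrier, and never touch the carrier with the gripper. Finally stand the lifter back on its cork mat, and leave everything else alone.

Things in the scene. Friction and masses are not known exactly. Their poses are not given: they have to be found in the camera images.
- carrier: Black plate carrier with glass window, 80 (x) x 90 (y) x 11 mm, 0.08-0.17 kg, loose on the lower bed, 3 to 38 mm short of the step. At the start its window face is up and its paper-labelled face down, its x axis towards the step within 0.1 rad. Both faces have the same profile (see carrier_edge). Origin: centre of the face that starts down; z up at the start, down once turned over.
- carrier_mid (a point): Centre of the carrier, halfway through its thickness. Axes as the carrier's.
- carrier_edge (a point): Middle of the carrier's robot-side edge (carrier x = -40 mm), at its underside. From here a slot runs under the carrier: 3.5 mm high, 74 mm wide (between two 8 mm side rails), 18 mm deep, ending at a cross rib (carrier x = -22 to -17 mm; another at +17 to +22). Rails and ribs are 11 mm thick and stand on the bed; the panel between is 4 mm thick, halfway up.
- lifter: Lifter standing on its cork mat, 0.12 kg: flat steel blade 80 x 40 x 2 mm with an upright wooden handle, 24 mm along the blade, 14 mm across, top 75 mm above the blade's underside. Origin: blade underside below mid-handle; x along the blade to its tip, 60 mm ahead (20 mm of blade lie behind); z up. At the start the blade points away from the robot, within 0.6 rad of world x.
- lifter_tip (a point): Middle of the blade's front edge, at its underside.
- rest: Cork mat 150 x 90 x 6 mm on which the lifter stands at the start (left or right of the board). Origin: centre of its underside, on the table; its top is 6 mm above that.
- stand: Turning board: level bed 350 x 160 mm, 30 to 50 mm above the table (varies), x away from the robot. Origin: bed top, midline. Beyond x = 0 it carries a black padded deck plate, 6 mm thick, 120 x 160 mm; its near edge is the step, clamped anywhere from x = -8 to +8 mm. The bed floats on foam: pressed with over 2 to 4 N it sinks 1 mm per 4 N. Sideways it is rigid: each mm past contact adds 5 N or more.
- weight: Brass paperweight, 60 x 60 x 20 mm block with an upright wooden handle 24 x 14 x 50 mm; it has no blade; stands on the other cork mat; leave alone. Origin under its centre.
- reflex_camera: Black box camera 80 x 75 x 137 mm, leave alone. Origin under its centre.
- lens_camera: Black camera 130 mm wide, 94 mm tall, steel lens, leave alone. Origin under its centre.
- loupe: Grey loupe, 48 mm across, 45 mm tall, leave alone. Origin under its centre.
- brush: Wooden brush 150 mm long, lying, leave alone. Origin under its middle.
- tape_roll: Paper tape roll, 72 mm across, 22 mm tall, lying flat, leave alone. Origin under its centre.
- slide_box: Closed grey box 70 x 110 x 45 mm, leave alone. Origin under its centre.
Things that resemble listed ones, but are neither listed nor needed, are in the scene too. What is shaped like the carrier but turquoise or yellow is not meant. Leave any purple look-alike of the rest alone.

How it is judged (in metres and radians):
On the way, in this order (a step that is already met when the one before it is completed fails the run):
1. the carrier, still flat, is pushed by the lifter snug against the step (at least 3.5 N between carrier and turning board, its own weight of up to 1.7 N included) (angle between carrier's own z axis and vertical below 0.08 rad and contact force between carrier and stand above 3.5 N and contact force between lifter and carrier above 1 N), for 0.1 s.
2. the carrier's edge is raised on the lifter to between 35 and 80 degrees (angle between carrier's own z axis and vertical between 0.61 and 1.4 rad and contact force between lifter and carrier above 0.1 N), for 0.2 s.
At the end, for the whole second after the job is handed in: The carrier lies flat (within 0.1 rad), turned over, at rest on the padded deck, its centre 20 to 80 mm beyond the turning board's origin and within 40 mm of the board's midline; the lifter stands upright (within 0.08 rad), released and at rest, its handle over its own cork mat (angle between carrier's own z axis and vertical above 3.04 rad and x of carrier_mid in the frame of stand between 0.02 and 0.08 m and y of carrier_mid in the frame of stand between -0.04 and 0.04 m and z of carrier_mid in the frame of stand between 0.009 and 0.015 m and linear speed of each of carrier, lifter below 0.01 m/s and angle between lifter's own z axis and vertical below 0.08 rad and z of lifter in the frame of rest between 0.003 and 0.01 m and x of lifter in the frame of rest between -0.075 and 0.075 m and y of lifter in the frame of rest between -0.045 and 0.045 m and contact force between the fingers and lifter below 0.1 N); the robot touches nothing.
It fails at once if the gripper or arm touches the carrier (contact force between any of the fingers, the arm and carrier above 0.5 N).
It fails at once if the carrier is rammed against the step (over 20 N on the board while it lies flat) (angle between carrier's own z axis and vertical below 0.2 rad and contact force between carrier and stand above 20 N).
It fails at once if the lifter presses on the carrier or on the board with over 20 N (contact force between lifter and carrier above 20 N or contact force between lifter and stand above 20 N).
It fails at once if the carrier is lifted clear of the board instead of pivoting on its edge (centre over 65 mm above the bed) (z of carrier_mid in the frame of stand above 0.065 m).
It fails at once if a bystander is moved by over 20 mm (distance of any of weight, reflex_camera, lens_camera, loupe, brush, tape_roll, slide_box from where it was at the start of the episode above 0.02 m).
It also fails if it takes over 72 s, if anything falls off the work surface, if the arm or the gripper's body presses on something with over 40 N, if the wrist force passes 120 N, or if a joint passes its speed limit or range.

## Working session

There is one attempt and no reset: what is moved stays moved. The work goes in short steps, each a Python script; the robot and the scene stay as the last script left them, time stands still between calls to the robot, and variables do not carry over. Pictures are saved under pics/ and viewed, at most 10 in all, crops included, and the job is handed in when it is done.

```bash
ls; mkdir -p pics; python3 - <<'E'
from station import robot, fingers, vision, workorder, recognise
import cv2, numpy as np
ims=[]
for n in ["scene","side"]:
    im=vision.grab_frame(n); cv2.imwrite(f"pics/{n}0.png",cv2.resize(im[:,:,::-1],(800,600),interpolation=cv2.INTER_CUBIC))
    c=vision.calibration(n); print(n,{k:np.round(v,4).tolist() for k,v in c.items()})
    for l in ["carrier","lifter","rest","stand","weight"]:
        print(l,[(np.round(d["p"],2),np.round(d["rect"]).tolist()) for d in recognise(l,n)][:4])
print({k:np.round(v,4).tolist() for k,v in vision.calibration("wrist").items()}, robot.current_eef_rot(), robot.tip_reach)
E
```

```text
pics
scene {'mtx': [[418.6918, 0.0, 279.8332], [0.0, 418.6918, 210.5222], [0.0, 0.0, 1.0]], 'extrinsics': [[0.752, 0.6591, 0.011, -0.3769], [-0.5006, 0.5602, 0.66, 0.2196], [0.4288, -0.5018, 0.7512, -1.4433], [0.0, 0.0, 0.0, 1.0]]}
carrier [(np.float64(0.77), [285.0, 158.0, 30.0, 23.0]), (np.float64(0.73), [206.0, 296.0, 70.0, 46.0]), (np.float64(0.7), [289.0, 225.0, 45.0, 37.0]), (np.float64(0.68), [191.0, 220.0, 27.0, 29.0])]
lifter [(np.float64(0.83), [201.0, 288.0, 35.0, 25.0])]
rest [(np.float64(0.76), [205.0, 296.0, 68.0, 43.0]), (np.float64(0.67), [141.0, 260.0, 67.0, 42.0])]
stand [(np.float64(0.55), [292.0, 235.0, 123.0, 108.0])]
weight [(np.float64(0.7), [340.0, 167.0, 24.0, 26.0])]
side {'mtx': [[541.5339, 0.0, 268.9433], [0.0, 541.5339, 211.0778], [0.0, 0.0, 1.0]], 'extrinsics': [[-0.688, -0.7255, -0.0185, 0.3612], [0.4599, -0.4555, 0.7622, -0.2952], [-0.5614, 0.5159, 0.647, -1.2851], [0.0, 0.0, 0.0, 1.0]]}
carrier [(np.float64(0.98), [264.0, 215.0, 41.0, 27.0]), (np.float64(0.71), [258.0, 306.0, 36.0, 30.0]), (np.float64(0.6), [369.0, 238.0, 36.0, 31.0])]
lifter [(np.float64(0.53), [343.0, 178.0, 21.0, 19.0])]
rest [(np.float64(0.87), [393.0, 206.0, 36.0, 27.0]), (np.float64(0.76), [337.0, 185.0, 50.0, 24.0])]
stand [(np.float64(0.89), [267.0, 224.0, 119.0, 89.0])]
weight [(np.float64(0.76), [191.0, 280.0, 28.0, 28.0]), (np.float64(0.53), [160.0, 237.0, 45.0, 25.0])]
{'mtx': [[370.384, 0.0, 279.1722], [0.0, 370.384, 207.5961], [0.0, 0.0, 1.0]], 'T_tool_cam': [[0.0001, 0.9541, 0.2995, 0.0763], [1.0, 0.0, -0.0003, -0.0007], [-0.0003, 0.2995, -0.9541, -0.1259], [0.0, 0.0, 0.0, 1.0]]} [ 1.79995930e+02 -1.75415765e-04  9.00047007e+01] 0.017
```

View pics/scene0.png

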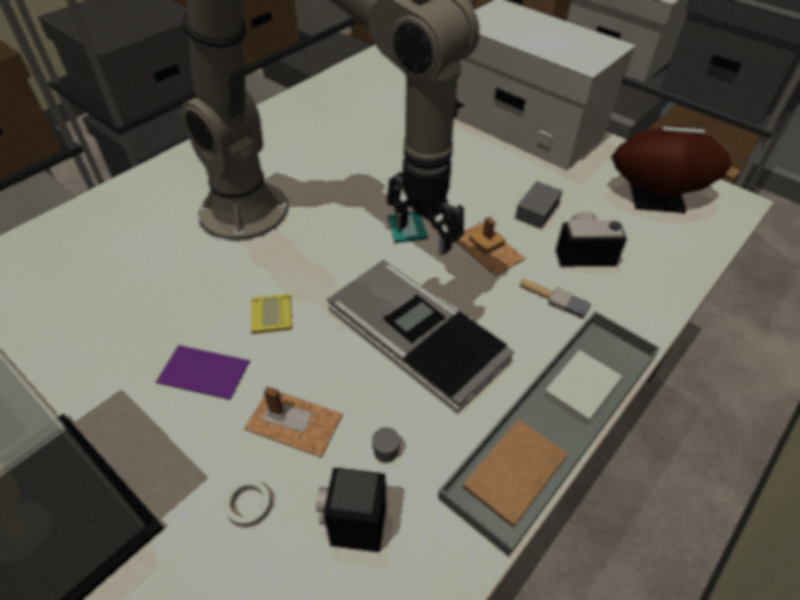

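View pics/side0.png

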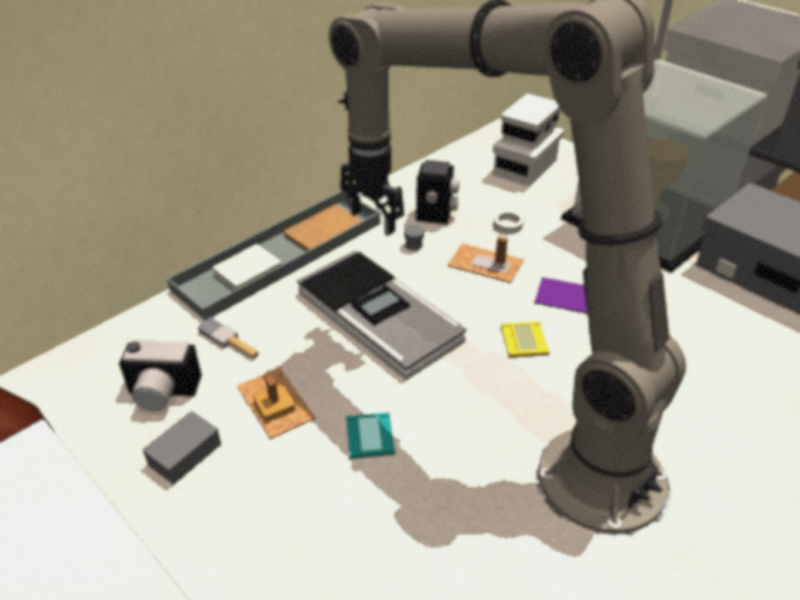

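Scene view: the lifter (handle at (272,400), blade at (290,415)) stands on the left cork mat. The possible mix-ups are the brass weight on the other mat (488,235), the purple mat (203,372), and the yellow (271,313) and turquoise (407,228) plates. The black carrier is at (415,315) on the bed, and the black deck is at (458,355).

```bash
cat > h.py <<'E'
from station import robot, fingers, vision, workorder, recognise
import cv2, numpy as np
from scipy.spatial.transform import Rotation as Ro
def R(o): return Ro.from_euler('xyz',o,degrees=True).as_matrix()
def cam(n,pos=None,rot=None):
    """-> K, camera-to-world 4x4"""
    c=vision.calibration(n)
    if n!="wrist": return c["mtx"],np.linalg.inv(c["extrinsics"])
    T=np.eye(4); T[:3,:3]=R(rot); T[:3,3]=pos
    return c["mtx"],T@c["T_tool_cam"]
def ray(c,uv):
    K,T=c; d=np.linalg.inv(K)@[uv[0],uv[1],1]; return T[:3,3],T[:3,:3]@(d*[1,-1,-1])
def onz(c,uv,z):
    o,d=ray(c,uv); return o+d*(z-o[2])/d[2]
def proj(c,p):
    K,T=c; q=np.linalg.inv(T)@np.append(p,1); q=K@(q[:3]*[1,-1,-1]); return q[:2]/q[2]
def tri(*cu):
    A=0;b=0
    for c,uv in cu:
        o,d=ray(c,uv); d/=np.linalg.norm(d); M=np.eye(3)-np.outer(d,d); A=A+M; b=b+M@o
    return np.linalg.solve(A,b)
def shot(name,f):
    p,r=robot.current_tool_pos(),robot.current_eef_rot()
    im=vision.grab_frame(name); cv2.imwrite(f"pics/{f}.png",cv2.resize(im[:,:,::-1],(800,600),interpolation=cv2.INTER_CUBIC))
    np.savez(f"pics/{f}.npz",p=p,r=r,im=im); return im
def load(f):
    d=np.load(f"pics/{f}.npz"); return cam("wrist",d["p"],d["r"]),d["im"]
E
python3 - <<'E'
from h import *
s,d=cam("scene"),cam("side"); k=.7
def t(n,a,b):
    a,b=np.array(a)*k,np.array(b)*k; print(n,np.round(tri((s,a),(d,b)),3), np.round(onz(s,a,.04)[:2],3),np.round(onz(d,b,.04)[:2],3))
t("handletop",(272,391),(502,238)); t("carrier",(415,316),(379,305)); t("weight top",(489,222),(272,376))
t("board c1",(385,263),(464,325))  
t("board c2",(385,263),(407,367)); t("board c3",(330,302),(464,325)); t("deckfar",(512,350),(300,285)); t("deckfar2",(460,400),(360,255))
for v in ["loupe","reflex_camera"]: pass
print(onz(s,np.array((385,440))*k,.02),onz(s,np.array((355,500))*k,.05))
E
```

```text
handletop [ 0.491 -0.32   0.08 ] [ 0.468 -0.306] [ 0.524 -0.366]
carrier [ 0.547 -0.008  0.043] [ 0.545 -0.005] [ 0.55 -0.01]
weight top [0.511 0.285 0.075] [0.491 0.32 ] [0.542 0.268]
board c1 [ 0.394 -0.007  0.09 ] [0.403 0.064] [ 0.388 -0.088]
board c2 [0.394 0.069 0.03 ] [0.403 0.064] [0.384 0.074]
board c3 [ 0.391 -0.09   0.037] [ 0.395 -0.091] [ 0.388 -0.088]
deckfar [0.729 0.058 0.029] [0.735 0.053] [0.714 0.064]
deckfar2 [ 0.72 -0.1   0.03] [ 0.729 -0.099] [ 0.703 -0.096]
[ 0.67477229 -0.23651007  0.02      ] [ 0.719661   -0.35439731  0.05      ]
```

```bash
python3 - <<'E'
from h import *
robot.move_to([0.55,-0.02,0.27],[180,0,0]); shot("wrist","w_car")
robot.move_to([0.52,-0.31,0.24],[180,0,0]); shot("wrist","w_lif")
print(robot.current_time_s(), robot.current_joint_positions())
E
```

```text
3.1417 [ 13.53624386  25.52856566  23.04511268  78.74994556 -10.07216826
  77.71829998 -53.04796506]
```

View pics/w_car.png

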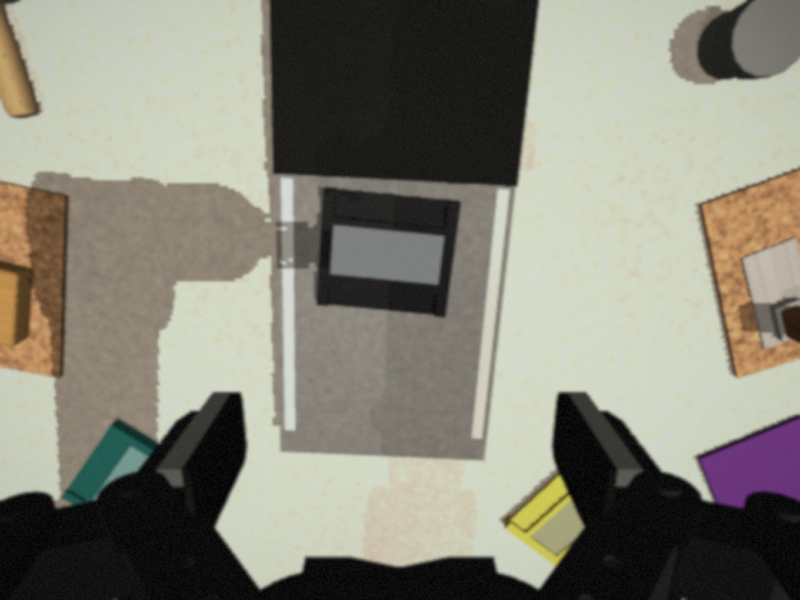

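View pics/w_lif.png

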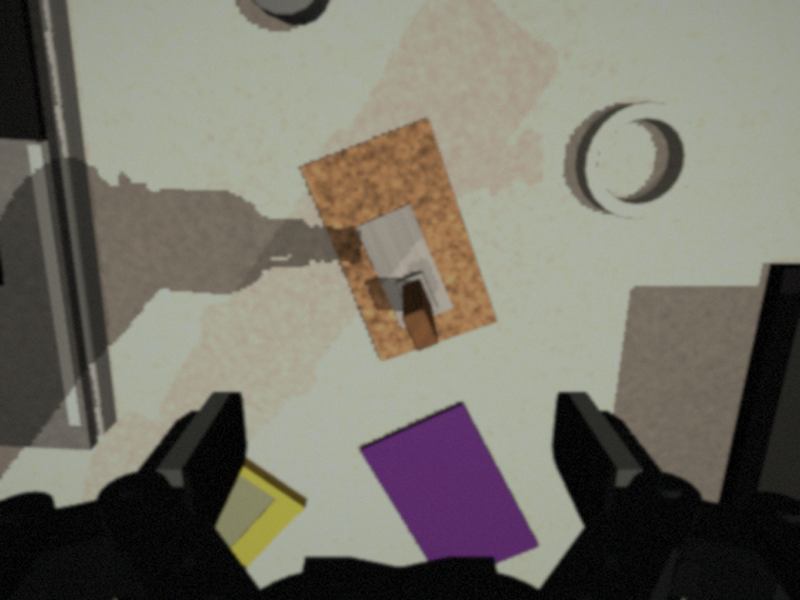

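w_car: the carrier corners are at (323,188), (459,201), (445,316) and (318,304), and the step edge runs from (272,175) to (518,185). w_lif shows the lifter close up on its mat: the blade front runs from (358,228) to (410,206), the rear right corner is at (452,306), and the handle top is at about (425,338). This is the right tool, with a blade and no brass block.

```bash
python3 - <<'E'
from h import *
k=.7
c,_=load("w_car"); P=lambda u,z,c=c: np.round(onz(c,np.array(u)*k,z),4)
for z in (.03,.04,.05):
    a,b=P((272,175),z+.006),P((518,185),z+.006); n1,n2=P((280,451),z),P((485,460),z)
    print(z,"step",a,b,"w",np.linalg.norm(a-b),"yaw",np.degrees(np.arctan2(a[0]-b[0],-(a[1]-b[1]))),"near",n1,n2,np.linalg.norm(n1-n2), "len",(a+b)[0]/2-(n1+n2)[0]/2)
    q=[P(u,z+.011) for u in((323,188),(459,201),(445,316),(318,304))]; print("  car",q,np.mean(q,0),[np.linalg.norm(q[i]-q[i-1]) for i in range(4)],np.degrees(np.arctan2(*(q[0]+q[1]-q[2]-q[3])[[1,0]])))
c,_=load("w_lif"); P=lambda u,z,c=c: np.round(onz(c,np.array(u)*k,z),4)
f1,f2,r=P((358,228),.008),P((410,206),.008),P((452,306),.008)
print("blade",f1,f2,r,np.linalg.norm(f1-f2),np.linalg.norm(f2-r),"yaw",np.degrees(np.arctan2(*(f2-r)[[1,0]])),np.degrees(np.arctan2(f1[0]-f2[0],-(f1-f2)[1]))-0, "top",P((424,340),.081))
m=[P(u,.006) for u in((301,167),(428,119),(496,321),(381,360))]; print("mat",m,np.mean(m,0),np.degrees(np.arctan2(*(m[1]-m[2])[[1,0]])))
E
```

```text
0.03 step [0.5977 0.0642 0.036 ] [ 0.5913 -0.0997  0.036 ] w 0.16402490664530187 yaw 177.76383901139158 near [0.382  0.0745 0.03  ] [ 0.3738 -0.0894  0.03  ] 0.16410499687699945 len 0.21660000000000001
  car [array([0.5897, 0.03  , 0.041 ]), array([ 0.5813, -0.0601,  0.041 ]), array([ 0.5002, -0.053 ,  0.041 ]), array([0.5091, 0.0369, 0.041 ])] [ 0.545075 -0.01155   0.041   ] [np.float64(0.08089480823884806), np.float64(0.0904907177560218), np.float64(0.08141019592164123), np.float64(0.09033947088620789)] -4.948333750024355
0.04 step [0.5984 0.0619 0.046 ] [ 0.5922 -0.0975  0.046 ] w 0.1595205315938986 yaw 177.77255425073884 near [0.3887 0.0719 0.04  ] [ 0.3807 -0.0875  0.04  ] 0.15960062656518612 len 0.21059999999999995
  car [array([0.5907, 0.0286, 0.051 ]), array([ 0.5825, -0.059 ,  0.051 ]), array([ 0.5037, -0.0521,  0.051 ]), array([0.5124, 0.0353, 0.051 ])] [ 0.547325 -0.0118    0.051   ] [np.float64(0.07858613109194272), np.float64(0.08798295289429652), np.float64(0.07910151705245606), np.float64(0.08783194179795867)] -4.9477069175447
0.05 step [0.5992 0.0596 0.056 ] [ 0.5932 
[... 164 characters left out ...]
917, 0.0272, 0.061 ]), array([ 0.5838, -0.0578,  0.061 ]), array([ 0.5073, -0.0511,  0.061 ]), array([0.5156, 0.0337, 0.061 ])] [ 0.5496 -0.012   0.061 ] [np.float64(0.07637709080607881), np.float64(0.08536632825652044), np.float64(0.07679283820773915), np.float64(0.08520522284461206)] -4.943816504094391
blade [ 0.5342 -0.2796  0.008 ] [ 0.5492 -0.3149  0.008 ] [ 0.4785 -0.3455  0.008 ] 0.03835479109576795 0.07703797764739156 yaw 23.40367083262275 -156.97794505082675 top [ 0.4818 -0.3223  0.081 ]
mat [array([ 0.5744, -0.2425,  0.006 ]), array([ 0.6048, -0.326 ,  0.006 ]), array([ 0.4665, -0.3779,  0.006 ]), array([ 0.4355, -0.2945,  0.006 ])] [ 0.5203   -0.310225  0.006   ] 20.56966437300253
```

```bash
python3 - <<'E'
from h import *
o=[180,0,23]; x,y=0.4865,-0.3205
robot.move_to([x,y,0.16],o); print(robot.line_to([x,y,0.061],o,velocity=.1,f_stop=6))
fingers.gripper_to(0.0,force=90); print(robot.current_finger_gap(),robot.current_gripper_force(),robot.current_contact_force())
print(robot.line_to([x,y,0.16],velocity=.1), robot.current_contact_force(),robot.current_finger_gap())
# go to behind carrier, aligned with board
yaw=-2.5; u=np.array([np.cos(np.radians(yaw)),np.sin(np.radians(yaw))])
e=np.array([0.508,-0.0085])   # carrier edge middle
g=e-u*(0.060+0.03)
robot.move_to([g[0],g[1],0.16],[180,0,yaw]); robot.pause(.3)
print(robot.current_contact_force(),robot.current_time_s(),robot.current_tool_pos())
shot("wrist","w_held"); shot("side","s_held")
E
```

```text
False
0.15245136622528657 87.69582152366638 [ 0.25263066 -0.29020818 -0.26522264]
False [-0.66353205 -0.0582197  -1.20435791] 0.1532025767471585
[-0.00681469 -0.60814053 -0.9013995 ] 8.0917 [ 0.41834157 -0.00529729  0.15996496]
```

View pics/w_held.png

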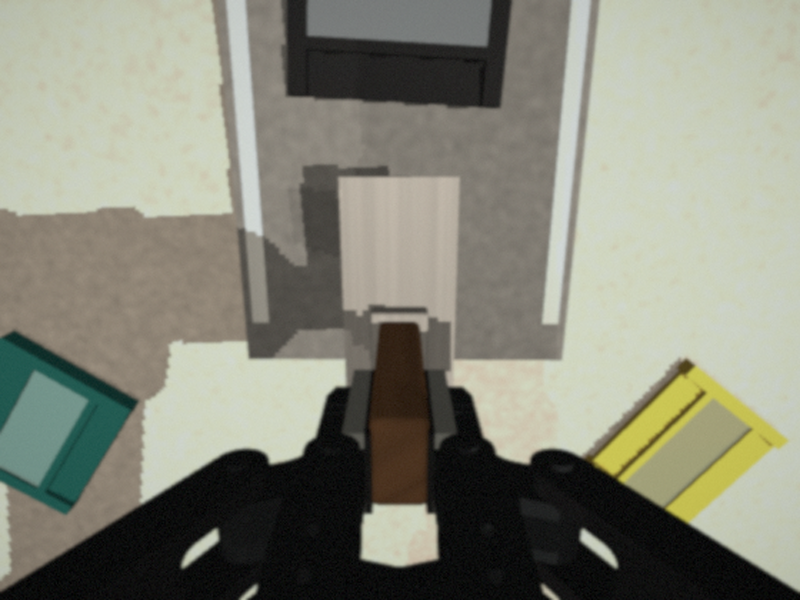

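The lifter is held straight, with the blade front at row 178, columns 339–460. The carrier's near edge runs from (287,95) to (500,106).

```bash
python3 - <<'E'
from h import *
k=.7
c,_=load("w_held"); d=np.load("pics/w_held.npz"); p=d["p"]
for z in (.100,.107,.114):
    a,b=onz(c,np.array((339,178))*k,z),onz(c,np.array((460,178))*k,z); print(z,"tip",(a+b)/2-p,np.linalg.norm(a-b))
for u in [(287,95),(500,106),(248,358),(562,360)]:
    print(u,[np.round(onz(c,np.array(u)*k,z),4) for z in (.035,.04,.045)])
# side view of the blade: predicted pixel of rear & tip
print(proj(cam("side"),p+[.06,-.002,-.055]),proj(cam("side"),p+[-.02,.001,-.055]))
E
```

```text
0.1 tip [ 0.06026467 -0.00323872 -0.05996496] 0.04161218478103474
0.107 tip [ 0.06084852 -0.0032537  -0.05296496] 0.040044722847662285
0.114 tip [ 0.06143238 -0.00326867 -0.04596496] 0.038477260914289844
(287, 95) [array([0.5115, 0.0399, 0.035 ]), array([0.5111, 0.0389, 0.04  ]), array([0.5108, 0.0379, 0.045 ])]
(500, 106) [array([ 0.5026, -0.0546,  0.035 ]), array([ 0.5024, -0.0537,  0.04  ]), array([ 0.5023, -0.0528,  0.045 ])]
(248, 358) [array([0.3859, 0.0737, 0.035 ]), array([0.3881, 0.072 , 0.04  ]), array([0.3903, 0.0704, 0.045 ])]
(562, 360) [array([ 0.3775, -0.0881,  0.035 ]), array([ 0.3798, -0.0865,  0.04  ]), array([ 0.3821, -0.0849,  0.045 ])]
[281.84707648 208.124589  ] [302.10034254 222.34833882]
```

```bash
python3 - <<'E'
from h import *
p=robot.current_tool_pos(); o=[180,0,-2.5]
robot.line_to([p[0],p[1],.105],o,velocity=.1)
print(robot.line_to([p[0],p[1],.080],o,velocity=.012,f_stop=1.5), robot.current_tool_pos(), robot.current_contact_force(),robot.current_torque())
robot.pause(.2); print(robot.current_tool_pos(), robot.current_contact_force())
shot("side","s_touch"); im=np.load("pics/s_touch.npz")["im"]
cv2.imwrite("pics/s_touch_c.png",cv2.resize(im[150:290,200:387,::-1],(800,600),interpolation=cv2.INTER_CUBIC)); print(robot.current_time_s())
E
```

```text
True [ 0.41813785 -0.00495458  0.09220599] [-0.45544942  0.2032076   3.00732234] [-0.03661892 -0.01415596  0.01918264]
[ 0.41815877 -0.00496592  0.09218243] [1.62383674 0.15488125 3.54662347]
10.2833
```

View pics/s_touch_c.png

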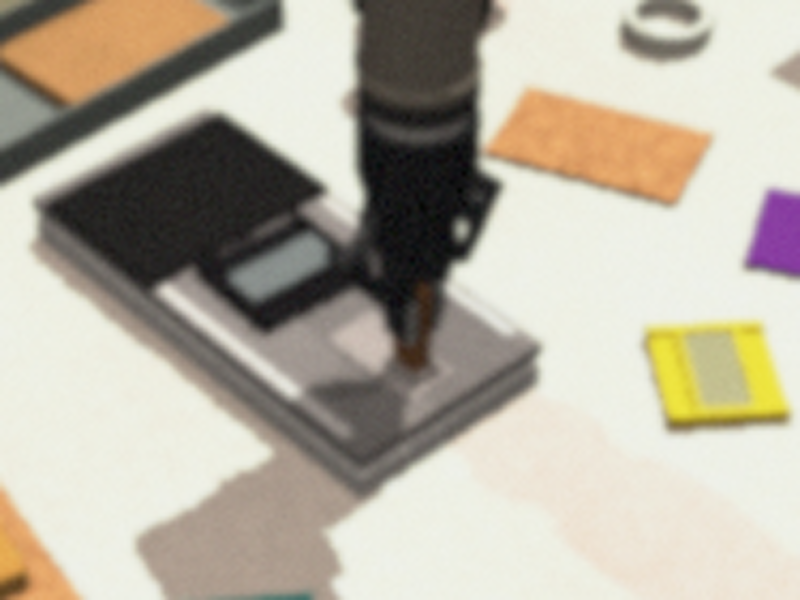

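```bash
python3 - <<'E'
from h import *
p=robot.current_tool_pos(); o=[180,0,-2.5]; u=np.array([np.cos(np.radians(2.5)),-np.sin(np.radians(2.5)),0])
robot.line_to(p+[0,0,.0008],o,velocity=.01); robot.pause(.2); print(robot.current_contact_force()); q=p+[0,0,.0008]
print(robot.line_to(q+u*.042,o,velocity=.03,f_stop=3.5), robot.current_tool_pos()-q, robot.current_contact_force())
print(robot.line_to(q+u*.075,o,velocity=.012,f_stop=6), robot.current_tool_pos()-q, robot.current_contact_force())
robot.pause(.3); print(robot.current_tool_pos()-q, robot.current_contact_force(),robot.current_time_s())
im=shot("side","s_push"); shot("wrist","w_push")
a=im[150:290,200:387]; b=np.load("pics/w_push.npz")["im"]
cv2.imwrite("pics/push_c.png",np.hstack([cv2.resize(a,(400,300)),cv2.resize(b,(400,300))])[:,:,::-1])
E
```

```text
[-0.60078221  0.50085266  1.42358863]
False [ 4.17480429e-02 -1.80453198e-03 -1.83414145e-05] [ 0.47950149  0.60936824 -0.51228391]
True [ 0.05379988 -0.00226145 -0.00043581] [-0.42262249  0.13871789  3.39399421]
[ 0.05368072 -0.00222352 -0.00069125] [2.48452341 0.72938268 2.98488102] 14.0
```

View pics/push_c.png

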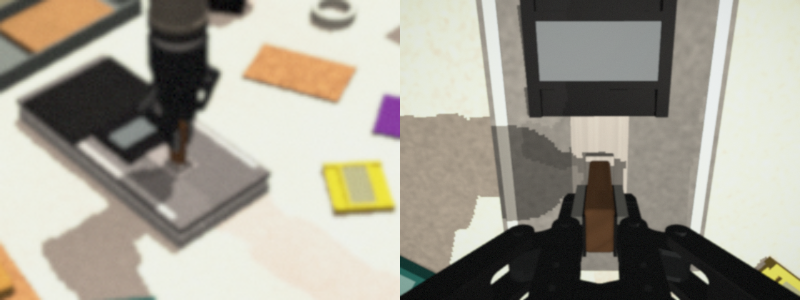

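```bash
python3 - <<'E'
from h import *
c,_=load("w_push")
for u in [(529,114),(668,116),(528,82)]: print(np.round(onz(c,((u[0]-400)*1.4,u[1]*1.4),.049),4))
def F(n=6):
    v=[]
    for _ in range(n): robot.pause(.05); v.append(robot.current_contact_force())
    v=np.array(v); return v.mean(0).round(2),v.std(0).round(2)
print(F(), robot.current_tool_pos())
p=robot.current_tool_pos(); o=[180,0,-2.5]; u=np.array([np.cos(np.radians(2.5)),-np.sin(np.radians(2.5)),0])
robot.line_to(p+[0,0,.0008],o,velocity=.01); print(F(), robot.current_tool_pos())
q=p+[0,0,.0008]
for i in range(1,9):
    s=robot.line_to(q+u*.001*i,o,velocity=.01,f_stop=9); f=F(4); print(i,s,robot.current_tool_pos()-q,f)
    if s or f[0][0]<-7: break
print(robot.current_time_s())
E
```

```text
[0.5196 0.0357 0.049 ]
[ 0.5144 -0.0536  0.049 ]
[0.5395 0.0339 0.049 ]
(array([3.57, 0.09, 4.16]), array([0.46, 0.59, 0.59])) [ 0.47127398 -0.0072753   0.09198738]
(array([0.82, 0.14, 3.37]), array([0.72, 0.56, 0.25])) [ 0.47014217 -0.00731477  0.09235242]
1 False [-5.80978170e-05 -9.93390394e-06 -4.53381536e-04] (array([-3.46, -0.46,  3.76]), array([0.77, 0.35, 0.51]))
2 False [ 8.35572840e-04 -3.53904957e-06 -4.49736558e-04] (array([-5.38,  0.45,  3.94]), array([0.21, 0.29, 0.39]))
3 False [ 9.93887448e-04  1.96822187e-05 -5.97433705e-04] (array([-6.47,  0.81,  4.96]), array([0.18, 0.79, 0.49]))
4 False [ 1.12666983e-03  1.77791582e-05 -7.49869245e-04] (array([-7.98,  0.33,  6.05]), array([0.52, 0.29, 0.31]))
16.825
```

```bash
cat > lift.py <<'E'
from h import *
def F(n=4):
    v=[]
    for _ in range(n): robot.pause(.05); v.append(robot.current_contact_force())
    return np.mean(v,0).round(2)
def tip(deg):
    """tip top edge in board x,z relative to step foot (mm) at carrier tilt deg"""
    t=np.radians(min(deg,90)); s,c=np.sin(t),np.cos(t)
    if deg<=90:
        d=min(6*np.tan(t),11*s) if deg<89 else 11
        return np.array([-d-62*c+3.5*s-2*s*c, 62*s+3.5*c+2*s*s])
    f=np.radians(deg-90); s,c=np.sin(f),np.cos(f)
    return np.array([-6*np.tan(f)+64*s-7.5*c, 64*c+7.5*s])
u=np.array([np.cos(np.radians(2.5)),-np.sin(np.radians(2.5)),0]); o=[180,0,-2.5]
def target(q0,deg,bx=-.5):
    d=(tip(deg)-[-62,2]+[bx,0])/1000; return q0+u*d[0]+[0,0,d[1]]
E
python3 - <<'E'
from lift import *
q0=robot.current_tool_pos(); np.save("q0.npy",q0)
for a in (2,6,12,20,30,40,50):
    s=robot.line_to(target(q0,a),o,velocity=.03,f_stop=9); print(a,s,robot.current_tool_pos()-target(q0,a),F())
    if s: break
shot("side","s_l50"); im=np.load("pics/s_l50.npz")["im"]; shot("wrist","w_l50"); b=np.load("pics/w_l50.npz")["im"]
cv2.imwrite("pics/l50_c.png",np.hstack([cv2.resize(im[150:290,200:387],(400,300)),cv2.resize(b,(400,300))])[:,:,::-1]); print(robot.current_time_s())
E
```

```text
2 True [-8.72267588e-04  5.64624158e-05 -1.49892497e-03] [-0.02  0.46 -1.42]
17.3333
```

View pics/l50_c.png

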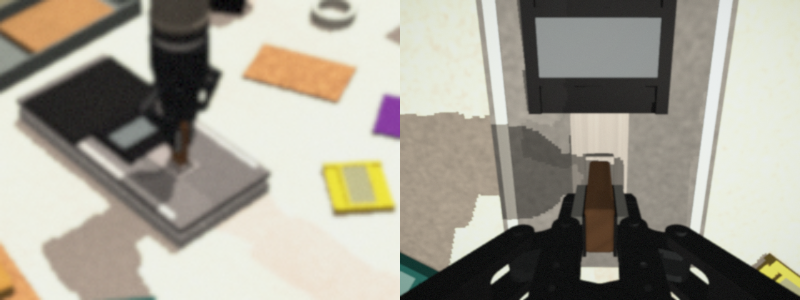

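The preload releasing tripped the stop. The carrier is still flat against the step, so I'll carry on.

```bash
python3 - <<'E'
from lift import *
q0=np.load("q0.npy")
for a in (2,6,12,20,30,40,50):
    s=robot.line_to(target(q0,a),o,velocity=.03,f_stop=7); print(a,s,(robot.current_tool_pos()-target(q0,a)).round(4),F())
    if s: break
robot.pause(.3)
shot("side","s_l50"); im=np.load("pics/s_l50.npz")["im"]; shot("wrist","w_l50"); b=np.load("pics/w_l50.npz")["im"]
cv2.imwrite("pics/l50_d.png",np.hstack([cv2.resize(im[150:290,200:387],(400,300)),cv2.resize(b,(400,300))])[:,:,::-1]); print(robot.current_time_s())
E
```

```text
2 False [ 0.0001 -0.     -0.    ] [-0.18 -0.05 -2.02]
6 False [ 0.0001 -0.      0.0003] [-0.27  0.23 -1.9 ]
12 False [0.0001 0.     0.0002] [-0.14  0.32 -1.9 ]
20 False [0.0001 0.     0.0002] [ 0.32  0.13 -1.71]
30 False [ 0.0002 -0.      0.0002] [-0.09 -0.1  -2.05]
40 False [ 0.0002 -0.0001  0.0002] [-0.58 -0.09 -1.41]
50 False [ 0.0003 -0.      0.0002] [-0.04  0.08 -2.03]
21.9583
```

View pics/l50_d.png

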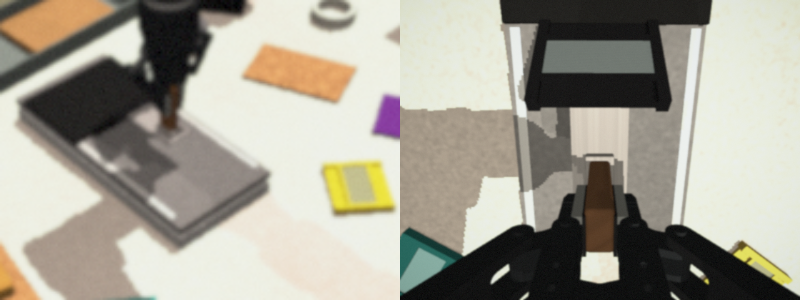

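The wrist view shows the carrier riding on the blade, tilted and centred. Next I tip it over.

```bash
python3 - <<'E'
from lift import *
q0=np.load("q0.npy")
for a in (58,66,74,82,90,97,104,111,118,125):
    s=robot.line_to(target(q0,a),o,velocity=.03,f_stop=7); print(a,s,(robot.current_tool_pos()-target(q0,a)).round(4),F())
    if s: break
shot("side","s_o"); im=np.load("pics/s_o.npz")["im"]; shot("wrist","w_o"); b=np.load("pics/w_o.npz")["im"]
cv2.imwrite("pics/o_c.png",np.hstack([cv2.resize(im[150:290,200:387],(400,300)),cv2.resize(b,(400,300))])[:,:,::-1]); print(robot.current_time_s())
for n in("side","wrist"): print([(round(d["p"],2),np.round(d["rect"])) for d in recognise("carrier",n)][:3])
E
```

```text
58 False [0.0004 0.     0.0003] [-0.18  0.14 -1.92]
66 False [ 0.0002 -0.0001  0.0005] [-2.64  0.13  3.41]
74 False [ 0.0015 -0.0001  0.0013] [-3.75 -0.46  7.55]
82 False [ 0.0033 -0.0003  0.0025] [-2.77 -0.25  9.06]
90 False [ 0.005  -0.0004  0.0034] [-1.04 -0.2  10.23]
97 False [ 0.0055 -0.0004  0.0034] [-0.08 -0.48  8.97]
104 False [ 0.006  -0.0005  0.0034] [ 1.45 -0.26  8.09]
111 False [ 0.0064 -0.0005  0.0034] [ 2.08 -0.58  7.21]
118 False [ 0.0069 -0.0005  0.0034] [ 3.32 -0.14  6.59]
125 False [ 0.0074 -0.0006  0.0035] [ 4.54 -0.74  6.18]
28.1083
[(0.88, array([368., 238.,  35.,  26.])), (0.83, array([258., 304.,  39.,  34.])), (0.69, array([246., 194.,  28.,  28.]))]
[(0.98, array([280., 134., 208., 103.]))]
```

View pics/o_c.png

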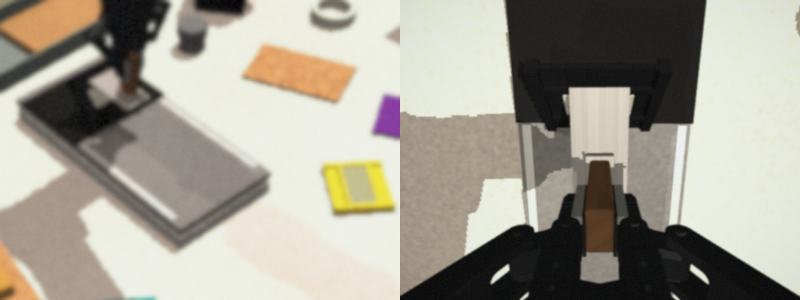

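The carrier leans forward past vertical, with its top edge at row 65 (right panel) and the blade against its underside. The force pattern is unexpected, so I'll check numbers before moving.

```bash
python3 - <<'E'
from lift import *
q0=np.load("q0.npy")
print(robot.current_joint_positions(),robot.current_joint_torque(),robot.current_tool_pos(),robot.current_eef_rot(),F(),robot.current_torque(),robot.current_finger_gap(),robot.current_gripper_force())
c,_=load("w_o"); K,T=c; print("cam",T[:3,3],"step x",.595,"nadir px",proj(c,T[:3,3]*[1,1,0])/1.4)
P=lambda u,z: np.round(onz(c,((u[0]-400)*1.4,u[1]*1.4),z),4)
for z in (.05,.08,.1,.12): print(z,"top",P((525,63),z),P((670,63),z),"bot",P((553,127),z),P((651,127),z))
print("blade",P((570,88),.093),P((629,88),.093),P((570,88),.1),P((629,88),.1), "step", P((512,122),.043),P((693,122),.043))
E
```

```text
[-12.40862069  23.61707781  15.96241573  93.67823094  -7.10362058
  62.6915953  -87.06414706] [-2.69934526e-01 -3.56085241e+01  1.97208904e+00 -1.61388445e+01
 -4.03401224e-03  2.11100087e+00  2.21935002e-02] [ 0.56743389 -0.01162521  0.15041008] [179.98808532  -1.00332963  -2.50229015] [ 4.57 -0.4   5.66] [-0.15605092 -1.58905531 -0.03151196] 0.15178455046008396 88.99014115333557
cam [ 0.64102336 -0.01505627  0.27759753] step x 0.595 nadir px [199.31357628  70.46093605]
0.05 top [0.6495 0.0455 0.05  ] [ 0.6444 -0.0732  0.05  ] bot [0.5953 0.0275 0.05  ] [ 0.5916 -0.0582  0.05  ]
0.08 top [0.6484 0.0375 0.08  ] [ 0.6439 -0.0655  0.08  ] bot [0.6013 0.0219 0.08  ] [ 0.5981 -0.0525  0.08  ]
0.1 top [0.6477 0.0322 0.1   ] [ 0.6436 -0.0604  0.1   ] bot [0.6054 0.0182 0.1   ] [ 0.6024 -0.0487  0.1   ]
0.12 top [0.6469 0.0269 0.12  ] [ 0.6433 -0.0553  0.12  ] bot [0.6094 0.0144 0.12  ] [ 0.6068 -0.0449  0.12  ]
blade [0.6304 0.0054 0.093 ] [ 0.6287 -0.0348  0.093 ] [0.6308 0.0046 0.1   ] [ 0.6292 -0.034   0.1   ] step [0.6001 0.0652 0.043 ] [ 0.593  -0.0972  0.043 ]
```

The carrier is about 130° over, and the blade tip is pressing on its rib (about 8 N). Raising the lifter frees it, and it should drop flat.

```bash
python3 - <<'E'
from lift import *
p=robot.current_tool_pos()
robot.line_to(p+[0,0,.012],o,velocity=.03); print(F())
robot.line_to(p+[0,0,.05],o,velocity=.1); print(F())
robot.line_to(p+[-.09,0,.11],o,velocity=.15); robot.pause(.2)
im=shot("wrist","w_f"); s=np.load("pics/w_f.npz"); im2=shot("side","s_f")
cv2.imwrite("pics/f_c.png",np.hstack([cv2.resize(im2[150:290,200:387],(400,300)),cv2.resize(im,(400,300))])[:,:,::-1]); print(robot.current_time_s())
print([(round(d["p"],2),np.round(d["rect"])) for d in recognise("carrier","wrist")][:3])
E
```

```text
[ 0.1  -0.08 -1.24]
[ 0.13  0.29 -1.37]
31.2417
[(0.87, array([423., 300., 103.,  79.])), (0.85, array([276.,  17., 116.,  34.])), (0.84, array([ 92., 296., 100.,  92.]))]
```

View pics/f_c.png

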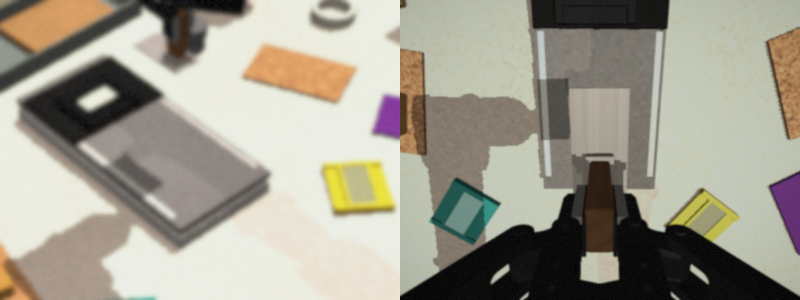

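The carrier lies flat and turned over on the deck with its white label up (left panel (97,97)). That was one picture over my limit of 10, so the remaining checks are numeric only.

```bash
python3 - <<'E'
from lift import *
im=np.load("pics/s_f.npz")["im"]; d=cam("side")
m=np.zeros(im.shape[:2],np.uint8); m[180:212,225:265]=(im[180:212,225:265].min(2)>120)
n,l,st,ce=cv2.connectedComponentsWithStats(m)
for i in range(1,n):
    if st[i,4]>20: print("label px",ce[i],st[i],onz(d,ce[i],.055))
sc=vision.grab_frame("scene"); print([(round(q["p"],2),np.round(q["rect"])) for q in recognise("carrier","scene")][:5])
s=cam("scene"); e=proj(s,[.635,-.015,.055]); print("expected scene px",e)
u0,v0=np.round(e).astype(int); m=np.zeros_like(m); m[v0-14:v0+15,u0-20:u0+21]=(sc[v0-14:v0+15,u0-20:u0+21].min(2)>120)
n,l,st,ce2=cv2.connectedComponentsWithStats(m)
for i in range(1,n):
    if st[i,4]>20: print("label scene",ce2[i],st[i],onz(s,ce2[i],.055))
c,w=load("w_f")
for uv in [(553,24),(636,24),(530,27),(668,27)]: print(np.round(onz(c,((uv[0]-400)*1.4,uv[1]*1.4),.05),4))
# predicted far board end
E
```

```text
label px [230.09090909 182.57142857] [225 180  16   9  77] [ 0.71992922 -0.02156722  0.055     ]
label px [261.72 181.52] [257 180   8   6  25] [ 0.65517478 -0.09417089  0.055     ]
label px [245.  195.5] [237 190  17  12 116] [ 0.63993256 -0.01192295  0.055     ]
label px [258.4875 208.525 ] [248 203  17   9  80] [5.67171242e-01 3.80789935e-04 5.50000000e-02]
[(0.85, array([286., 157.,  26.,  26.])), (0.67, array([316., 240.,  46.,  36.])), (0.59, array([190., 220.,  27.,  32.]))]
expected scene px [313.8989247  236.79798578]
label scene [315.64102564 238.4017094 ] [308 232  16  14 117] [ 0.64182403 -0.01615699  0.055     ]
[0.6012 0.0364 0.05  ]
[ 0.597  -0.0596  0.05  ]
[0.5992 0.0634 0.05  ]
[ 0.5922 -0.0968  0.05  ]
```

```bash
python3 - <<'E'
from lift import *
o2=[180,0,21.5]; x,y=.5015,-.317
robot.move_to([x,y,.16],o2); robot.pause(.2); print(F())
robot.line_to([x,y,.070],o2,velocity=.1)
print(robot.line_to([x,y,.052],o2,velocity=.01,f_stop=1.5),robot.current_tool_pos(),F())
fingers.gripper_to(1.0); robot.pause(.2); print(F(),robot.current_finger_gap())
robot.line_to([x,y,.18],o2,velocity=.1); robot.pause(.2)
shot("wrist","w_end"); c,_=load("w_end"); print(robot.current_time_s())
print([(round(q["p"],2),np.round(q["rect"])) for q in recognise("lifter","wrist")][:2])
for n,p in dict(top=[x,y,.081],tip=[x+.06*np.cos(.375),y+.06*np.sin(.375),.008],rear=[x-.0186,y-.0073,.008]).items(): print(n,proj(c,p).round())
vision.grab_frame("side"); print([(round(q["p"],2),np.round(q["rect"])) for q in recognise("lifter","side")][:2],proj(cam("side"),[x,y,.006]),proj(cam("side"),[x,y,.081]))
E
```

```text
[ 0.16 -0.45 -1.62]
True [ 0.50149749 -0.3169406   0.06124739] [0.19 0.07 5.82]
[0.13 0.08 0.14] 0.9980534891707077
37.95
[(0.88, array([281., 169.,  49., 119.]))]
top [280. 215.]
tip [280. 112.]
rear [280. 210.]
[(0.79, array([339., 177.,  24.,  22.]))] [346.13162157 184.59942747] [347.91731938 165.38190252]
```

```bash
python3 - <<'E'
from h import *
print(workorder.close_job())
E
```

```text
the job is handed in; nothing more can be done
None
```

The job is handed in at about 38 s, but the judge returned no result. By my measurements the carrier lies flat and turned over on the deck, its centre about 45 mm past the step, and the lifter stands released on its mat. I viewed 11 pictures, one over the limit of 10.

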